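# Shut the sprung flap of a parts case under its lip

## Robot

A 6-joint arm with a two-finger parallel gripper is mounted at the origin on the work surface. World frame = base frame: x ahead of the robot, y to its left, z up, the work surface at z = 0. Lengths are in m, angles in rad, forces in N, time in s.
With the tool pointing down it reaches from about 0.425 to 0.95 m from the base axis. Payload 3.5 kg.
Tool frame: the origin (TCP) lies on the centre line of the jaws, within the pads' length; the fingertips stand 14 mm ahead of it and the grasp point (between the pads) lies 5 mm behind it (ctrl.finger_overhang is the distance from the TCP to the fingertips, in m); z points along the fingers, y is the line along which they close (so a half turn about z gives the same grasp; the last joint's range is limited). The gripper opens to 85 mm and grips with 20 to 120 N. Pads are 22 mm wide; open, the fingers measure 114 mm over their backs; the gripper's body (76 mm by 85 mm) begins 54 mm behind the grasp point. The pads swing forward as they close: fully open they stand 13 mm farther back than shut.
Start: joints at [-1.256, 0.286, 1.577, -0, 1.279, -0.15], TCP at [0.303, -0.603, 0.245] pointing down, gripper open.
Joint ranges: [-2.77, 2.77], [-0.9, 2.22], [0.21, 2.48], [-1.53, 4.67], [0.24, 2.81], [-2.84, 2.84]. Speed limits (rad/s): [2.79, 2.79, 3.14, 3.14, 3.14, 3.14].

## Interface

Orientations are given as a unit quaternion [x, y, z, w].
In Python, from plant import ctrl gives the robot as it stands.
- The arm moves only by the tool send_rows, never from a script. Its argument "moves" is text: rows parted by semicolons, each of 7 numbers parted by spaces: the turn, a rotation vector about the tool's x, y, z in units of 360 degrees (1.0 is 360 degrees), then the shift along the tool's x, y, z in units of 20 cm (1.0 is 20 cm), then the gripper's target within -1 to 1 (fully open at 1, half-way at 0, shut at -1). A call has 1 to 12 rows; each row is the pose to reach, as a shift and turn from the pose commanded when the call began, along the tool's axes at that moment, turning the shorter way round; what a row does not reach only later rows make up. A row lasts 1/8 s, in which the tool goes at most 62.5 mm and 10.7 degrees, less where a joint would pass 70% of its speed; a pose out of reach is approached as far as the arm can. A call with a number of a shift or a turn outside -1 to 1 is refused whole. A call with a gripper value outside its range is refused whole. The fingers move at their own pace and stop on an object; "newtons" is the grip in N (left out, the last holds). Time passes only in rows, so rows that repeat a pose let the fingers close. It gives the time, the measured TCP pose, the force, the opening and the grip force at its end, in the units of the state.
- ctrl.get_state(): the state, without advancing time (a new reading comes with each control period).
- ctrl.read_camera(name): name is "scene" or "side" or "wrist"; returns a dict with "image" (384x512x3 uint8, red, green, blue), "fovy" (degrees; the focal length in pixels is half the picture's height over the tangent of half this angle, whatever the lens; pixels are square), "cx", "cy" (the principal point, pixels), "distortion" ([k1, k2, p1, p2, k3] as OpenCV has them; the pictures are not rectified), "extrinsics" (4x4, takes a point from camera to world coordinates). Camera axes: x right, y up, looking along -z (the intrinsics and any distortion apply to the point x, -y, -z); pixel columns grow to the right and rows downward; lengths in m; the calibration is good to about 2 mm. A picture is of the moment at which its call begins. There is no depth.
- ctrl.sign_off(): hands the job in; it is judged then, once.
The state is a dict: "time": time; "qpos": joint angles; "dq": joint speeds; "joint_efforts": joint torques, N m; "eef_pos": TCP position; "tcp_rot": TCP orientation; "contact_force": force on the tool from outside, world axes, zero at the start; "wrist_torque": the same for the moment, N m; "opening": opening from 0.0 (shut) to 1.0 (fully open); "finger_force": force on a finger pad.
Only numpy, scipy, OpenCV 4.12 (cv2) and the standard library are available. Lean on these libraries where they do the work, as an engineer would, in place of code of your own. Each camera call takes 0.05 s, during which the arm holds its last target. There are 200 camera calls.

## Task

Close the blue printed-parts case: push its standing green flap over from the outside until it lies flat on the case, and while holding it down push it by the white ridge away from the hinge, fully home, so that its free edge is tucked beneath the orange lip and stays shut by itself when you let go. Only push and press with the fingertips: do not pinch the flap or touch the foam pad on its inside, and leave the gears in the case and everything around it where they are.

Things in the scene. Friction and masses are not known exactly. Their poses are not given: they have to be found in the camera images.
- case: Open blue tray screwed to the bench, 150 (x) by 124 (y) by 50 mm tall, walls 8 mm. Origin: centre of its underside. x points from the hinge side (nearer the robot) to the lip side, y runs along the hinge, z up; turned up to 0.6 rad either way about the vertical. Black hinge ears, 7 mm thick, stand outside the side walls at the hinge end, up to z = 60 mm.
- flap (a joint): Angle (rad) of the green flap about its hinge (along the case's y): 0 = folded flat on the rim (hard stop), 1.57 = upright, up to 2.2 = leaning back to the robot. Sprung: it stays where it starts, but if pressed flat and let go untucked it rises to about 0.6. Folding takes 0.05 to 0.13 N m. Hinge axis: case x = -60 mm + joint slide, z = 52.5 mm.
- slide (a joint): How far (m) the hinge has moved in its slots towards the lip: 0 = drawn back (starts at 0 to 0.002), 0.020 = home (hard stop). Takes about 6 N either way and stays where left. With the flap flat, its free edge lies 8 mm short of the lip at 0 and 12 mm beneath it at 0.020. If slid home before the flap is flat, the flap lands on top of the lip.
- flap_edge (a point): middle of the green flap's free edge, 105 mm from the hinge axis, at mid thickness. The flap is a flat plate 108 mm wide and 5 mm thick, centred on the hinge axis. Axes are the flap's: x from hinge to free edge, z out of the outer face (up when folded, towards the robot when standing).
- ridge (a point): middle of the push face of the white ridge on the flap's outer face. The push face is 60 mm from the hinge axis, faces the hinge, stands 10 mm proud of the outer face and is 70 mm wide; from 67 mm the ridge slopes down to the outer face at 88 mm. The point is 5 mm above the outer face; axes as for flap_edge.
- lip_front (a point): middle of the lower front edge of the orange retaining lip (fixed to the case): the lip is 110 mm wide, 5 mm thick, reaches 22 mm back from this edge to the case's far wall; underside at case z = 59 mm (9 mm above the rim, on which the 5 mm flap lies), top at 64 mm.
- foam: dark foam pad 70 by 96 by 5 mm on the flap's inner face (the face turned into the case when folded), from 17 to 87 mm from the hinge. Not to be touched by the fingers.
- gear_a: green printed gear, 44 mm across and 12 mm thick, lying loose on the floor of the case; origin at the centre of its underside. Bystander.
- gear_b: green printed gear, 34 mm across and 14 mm thick, lying loose on the floor of the case; origin at the centre of its underside. Bystander.
- jar: small amber jar with black cap, 42 mm across, 52 mm tall, standing beside one of the case's side walls (centre about 140 mm from the case's middle); origin at the centre of its underside. Bystander.
- glue: white glue bottle with red cap, 28 mm across, 70 mm tall, standing beside the other side wall of the case; origin at the centre of its underside. Bystander.
- scraper: orange-handled print scraper, 200 mm, lying beyond the case. Bystander.
- driver: blue-handled screwdriver, 160 mm, lying beyond the case. Bystander.
- print: green printed fan-shaped part with a toothed rim, about 105 mm across and 61 mm tall, at the far left; origin at the centre of its underside. Bystander.
- spool: spool of green filament lying flat, 190 mm across and 60 mm tall, at the right; origin at the centre of its underside. Bystander.

How it is judged:
On the way, in this order (a step that is already met when the one before it is completed fails the run):
1. the flap is folded over and pressed down (within 0.12 rad of flat), not yet home (value of joint flap below 0.12 rad and value of joint slide below 0.014 m), for 0.02 s.
2. the flap's edge is beneath the lip (value of joint flap below 0.08 rad and value of joint slide above 0.014 m), for 0.2 s.
At the end, for the whole second after the job is handed in: The flap lies within 0.08 rad of flat and its hinge has been slid at least 14 of its 20 mm, so that the lip holds it shut; every bystander is within 20 mm of where it began (all of step 2 and velocity of joint flap below 0.1 rad/s and distance of each of gear_a, gear_b, jar, glue, scraper, driver, print, spool from where it was at the start of the episode below 0.02 m); the robot touches nothing.
It fails at once if a finger touches the foam pad on the flap's inner face (as in pinching or lifting the flap) (contact force between the fingers and foam above 0.5 N).
It fails at once if a bystander is lifted, carried or pushed more than 20 mm (distance of any of gear_a, gear_b, jar, glue, scraper, driver, print, spool from where it was at the start of the episode above 0.02 m).
It also fails if it takes over 35 s, if anything falls off the work surface, if the arm or the gripper's body presses on something with over 40 N, if the wrist force passes 120 N, or if a joint passes its speed limit or range.

## Working session

There is one attempt and no reset: what is moved stays moved. The work goes in short steps, Python scripts to look and compute and a tool call to move; the robot and the scene stay as the last step left them, time stands still between calls to the robot, and variables do not carry over. Pictures are saved under pics/ and viewed, at most 10 in all, crops included, and the job is handed in when it is done.

Besides the shell and the picture viewer there is one more tool, called after "Call:" in YAML: its name, and indented under it one key for each argument. send_rows: Moves the arm, as the interface text tells. Its arguments: {"type":"object","properties":{"moves":{"type":"string"},"newtons":{"type":"number"}},"required":["moves"]}

```bash
mkdir -p pics; ls
python3 - <<'E'
from plant import ctrl
import cv2,numpy as np
s=ctrl.get_state(); print(s)
print(ctrl.finger_overhang)
ims=[]
for n in ["scene","side"]:
    c=ctrl.read_camera(n); cv2.imwrite(f"pics/{n}0.png",c["image"][:,:,::-1]); np.savez(f"{n}0.npz",**c)
    print(n,c["fovy"],c["cx"],c["cy"],c["distortion"],np.round(c["extrinsics"],3))
E
```

```text
pics
{'time': 0.0, 'qpos': array([-1.25599639e+00,  2.87191546e-01,  1.57821025e+00,  1.40068146e-05,
        1.27862558e+00, -1.49990770e-01]), 'dq': array([-0.00120007,  0.0006247 , -0.00082402, -0.00019607, -0.00065707,
        0.00095811]), 'joint_efforts': array([-1.86715215e-04, -4.05980194e+01, -2.92625141e+01, -2.24439264e-04,
        5.82091743e-03,  3.90500304e-06]), 'eef_pos': array([ 0.30239244, -0.60275646,  0.2439119 ]), 'tcp_rot': array([ 9.73117261e-01,  2.30306999e-01, -9.35215526e-05, -1.21378581e-03]), 'contact_force': array([-1.09662723, -0.26946474, -0.21022673]), 'wrist_torque': array([ 0.00705259,  0.02988975, -0.04533064]), 'finger_force': 0.0, 'opening': 0.9975873030376676}
0.014
scene 52.99281130848742 258.9809366127259 188.52391592332302 [0.03020334 0.         0.         0.         0.        ] [[-0.465 -0.696  0.548  1.433]
 [ 0.885 -0.378  0.271  0.346]
 [ 0.018  0.611  0.792  1.221]
 [ 0.     0.     0.     1.   ]]
side 48.586154964530024 256.6264309054595 187.12525948240042 [-0.1165872  0.         0.         0.         0.       ] [[-0.993  0.083 -0.085  0.515]
 [-0.118 -0.777  0.619  0.866]
 [-0.015  0.624  0.781  1.252]
 [ 0.     0.     0.     1.   ]]
```

View pics/scene0.png

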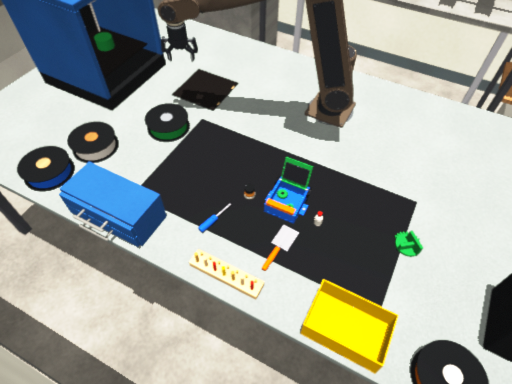

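View pics/side0.png

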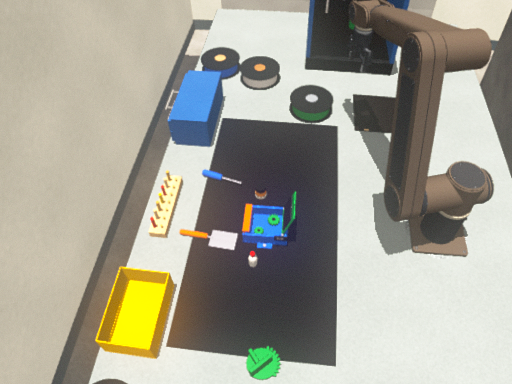

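The scene view shows the case near (288,200): its green flap stands around (297,172) and the orange lip is near (282,207). In the side view the case is near (266,225), the lip at (248,218) and the flap at (291,213), leaning slightly towards the robot.

```bash
cat > h.py <<'E'
import numpy as np,cv2
def K(c):
    f=192/np.tan(np.radians(float(c["fovy"]))/2); return np.array([[f,0,float(c["cx"])],[0,f,float(c["cy"])],[0,0,1]])
def ray(c,uv):
    p=cv2.undistortPoints(np.array(uv,float).reshape(-1,1,2),K(c),np.array(c["distortion"],float))[:,0]
    E=np.array(c["extrinsics"]); d=np.c_[p[:,0],-p[:,1],-np.ones(len(p))]@E[:3,:3].T
    return E[:3,3],d
def plane(c,uv,z):
    o,d=ray(c,uv); return o+d*((z-o[2])/d[:,2])[:,None]
def tri(c1,u1,c2,u2):
    o1,d1=ray(c1,[u1]);o2,d2=ray(c2,[u2]);d1=d1[0];d2=d2[0]
    t=np.linalg.lstsq(np.c_[d1,-d2],o2-o1,rcond=None)[0]
    a=o1+t[0]*d1;b=o2+t[1]*d2; return (a+b)/2,np.linalg.norm(a-b)
def mask(img,col):
    h=cv2.cvtColor(img,cv2.COLOR_RGB2HSV); r={"orange":((8,150,120),(20,255,255)),"green":((50,120,60),(80,255,255)),"blue":((100,120,60),(125,255,255))}[col]
    return cv2.inRange(h,*map(np.array,r))
E
python3 - <<'E'
from h import *
for n,(x,y,w,hh) in {"scene":(235,145,100,85),"side":(225,175,95,105)}.items():
    c=np.load(f"{n}0.npz"); im=c["image"]
    cv2.imwrite(f"pics/{n}0c.png",cv2.resize(im[y:y+hh,x:x+w,::-1],None,fx=5.5,fy=5.5,interpolation=cv2.INTER_CUBIC))
    m=mask(im,"orange"); sub=np.zeros_like(m); sub[y:y+hh,x:x+w]=m[y:y+hh,x:x+w]
    k,l,st,ce=cv2.connectedComponentsWithStats(sub)
    i=1+np.argmax(st[1:,4]); v,u=np.nonzero(l==i); P=plane(c,np.c_[u,v],.062)
    r=cv2.minAreaRect(P[:,:2].astype(np.float32)*1000); print(n,st[i],r,cv2.boxPoints(r))
E
```

```text
scene [267 199  27  16  67] ((673.3812866210938, 53.85084915161133), (104.64076232910156, 25.419504165649414), 82.91474914550781) [[6.5431512e+02 3.4976959e+00]
 [6.7954047e+02 3.6230469e-01]
 [6.9244745e+02 1.0420400e+02]
 [6.6722211e+02 1.0733939e+02]]
side [242 204  10  28 172] ((662.873779296875, 56.265846252441406), (22.518661499023438, 112.59408569335938), 1.1453016996383667) [[ 6.50491455e+02  1.12326584e+02]
 [ 6.52741943e+02 -2.44998038e-01]
 [ 6.75256104e+02  2.05108643e-01]
 [ 6.73005615e+02  1.12776688e+02]]
```

```bash
python3 -c "
import cv2,numpy as np
a=cv2.imread('pics/scene0c.png');b=cv2.imread('pics/side0c.png');print(a.shape,b.shape)
a=cv2.resize(a,None,fx=.72,fy=.72);b=cv2.resize(b,None,fx=.72,fy=.72)
H=max(a.shape[0],b.shape[0]);o=np.zeros((H,a.shape[1]+b.shape[1],3),np.uint8);o[:a.shape[0],:a.shape[1]]=a;o[:b.shape[0],a.shape[1]:]=b
cv2.imwrite('pics/both.png',o);print(o.shape)"
```

```text
(468, 550, 3) (578, 522, 3)
(416, 772, 3)
```

View pics/both.png

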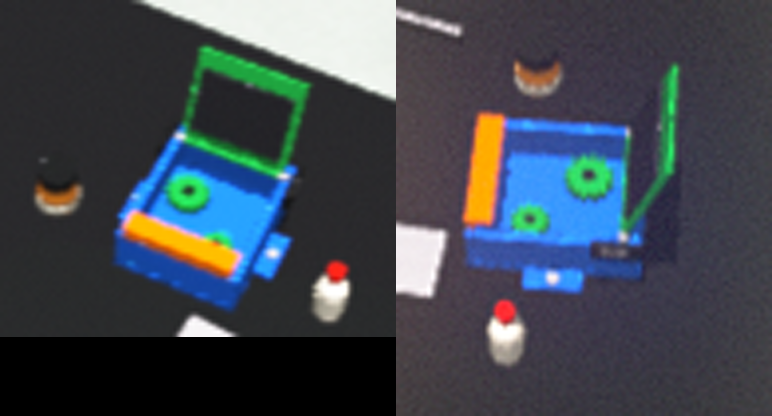

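Run:
```python
from h import *
A=np.load("scene0.npz");B=np.load("side0.npz")
sc=lambda x,y:((x+.5)/3.96+235-.5,(y+.5)/3.96+145-.5)
sd=lambda x,y:((x-396+.5)/3.96+225-.5,(y+.5)/3.96+175-.5)
for n,a,b in [("top-y",(203,48),(675,68)),("top+y",(309,86),(671,170)),("bot-y",(183,138),(629,145)),("bot+y",(284,172),(624,230)),
  ("lipF-y",(135,213),(503,117)),("lipF+y",(241,252),(494,224)),("lipB-y",(124,225),(480,115)),("lipB+y",(233,265),(466,221))]:
    p,e=tri(A,sc(*a),B,sd(*b)); print(n,np.round(p*1000),round(e*1000,1))
print("lip z64 side",np.round(1000*plane(B,[sd(503,117),sd(494,224),sd(466,221),sd(480,115)],.064)))
print("lip z64 scene",np.round(1000*plane(A,[sc(135,213),sc(241,252)],.064)))
print("rim far/near side z50",np.round(1000*plane(B,[sd(627,130),sd(638,238)],.05)))
print("glue/jar",np.round(1000*plane(A,[sc(337,265)],.07)),np.round(1000*plane(A,[sc(58,168)],.052)))
```

```text
top-y [507.  -4. 147.] 0.1
top+y [505. 103. 150.] 2.8
bot-y [540.   0.  43.] 8.0
bot+y [539. 104.  58.] 2.4
lipF-y [654.   1.  61.] 1.9
lipF+y [647. 109.  59.] 1.8
lipB-y [673.   0.  63.] 1.5
lipB+y [669. 111.  66.] 4.9
lip z64 side [[653.   2.  64.]
 [646. 113.  64.]
 [670. 112.  64.]
 [673.   2.  64.]]
lip z64 scene [[656.   3.  64.]
 [649. 109.  64.]]
rim far/near side z50 [[544.  -6.  50.]
 [526. 105.  50.]]
glue/jar [[625. 193.  70.]] [[635. -91.  52.]]
```

Call:
send_rows:
  moves: "0 0 0 0.75 -0.84 0 -1;0 0 0 0.75 -0.84 0 -1;0 0 0 0.75 -0.84 0 -1;0 0 0 0.75 -0.84 0 -1;0 0 0 0.75 -0.84 0 -1"
  newtons: 40

```text
time: 0.72
eef_pos: [0.3619, -0.3834, 0.2449]
tcp_rot: [0.973, 0.232, -0.0, -0.0]
contact_force: [0.4, -0.6, 0.6]
opening: 0.002
finger_force: 0.0
```

Call:
send_rows:
  moves: "0 0 0 0.75 -0.84 0 -1;0 0 0 0.75 -0.84 0 -1;0 0 0 0.75 -0.84 0 -1;0 0 0 0.75 -0.84 0 -1;0 0 0 0.75 -0.84 0 -1"

```text
time: 1.35
eef_pos: [0.4205, -0.1674, 0.2452]
tcp_rot: [0.973, 0.232, -0.0, 0.0]
contact_force: [-0.6, -0.4, -0.1]
opening: -0.002
finger_force: 0.0
```

Call:
send_rows:
  moves: "0 0 0.067 0.75 -0.84 0 -1;0 0 0.067 0.75 -0.84 0 -1;0 0 0.067 0.75 -0.84 0 -1;0 0 0.067 0.75 -0.84 0 -1;0 0 0.067 0.75 -0.84 0 -1;0 0 0.067 0.75 -0.84 0 -1"

```text
time: 2.1
eef_pos: [0.4793, 0.0475, 0.2451]
tcp_rot: [1.0, 0.021, -0.0, 0.0]
contact_force: [-0.5, 1.0, -0.5]
opening: 0.003
finger_force: 0.0
```

Run:
```python
from plant import ctrl
from h import *
for n in ["wrist","side"]:
    c=ctrl.read_camera(n); np.savez(f"{n}1.npz",**c); im=c["image"][:,:,::-1]
    if n=="side": im=cv2.resize(im[150:280,200:370],None,fx=4,fy=4,interpolation=cv2.INTER_CUBIC)
    cv2.imwrite(f"pics/{n}1.png",im)
```

```text
(no output)
```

View pics/wrist1.png

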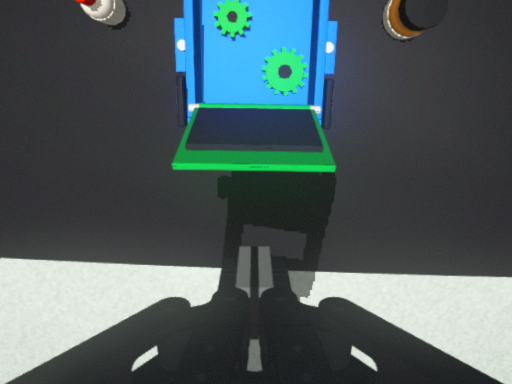

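The wrist view shows the flap's free edge at row 167, columns 173 to 335, and the shut fingertips at (254,248) centred behind it. Next I check the edge position.

Run:
```python
from h import *
c=np.load("wrist1.npz")
for z in(.145,.15,.155): print(z,np.round(1000*plane(c,[(173,168),(335,171)],z)).tolist())
print("hinge ends z.05",np.round(1000*plane(c,[(187,108),(323,111)],.05)).tolist(), "rim near gap",np.round(1000*plane(c,[(177,125),(331,128)],.06)).tolist())
```

```text
0.145 [[505.0, 103.0, 145.0], [507.0, -7.0, 145.0]]
0.15 [[506.0, 102.0, 150.0], [508.0, -5.0, 150.0]]
0.155 [[507.0, 101.0, 155.0], [509.0, -4.0, 155.0]]
hinge ends z.05 [[540.0, 111.0, 50.0], [542.0, -13.0, 50.0]] rim near gap [[525.0, 119.0, 60.0], [528.0, -20.0, 60.0]]
```

Call:
send_rows:
  moves: "0 0 0 0 0 0.3 -1;0 0 0 0 0 0.6 -1;0 0 0 0 0 0.665 -1;0 0 0 0.075 0 0.665 -1;0 0 0 0.15 0 0.665 -1;0 0 0 0.19 0 0.665 -1;0 0 0 0.23 0 0.665 -1;0 0 0 0.275 0 0.67 -1;0 0 0 0.315 0 0.68 -1;0 0 0 0.345 0 0.69 -1;0 0 0 0.375 0 0.71 -1;0 0 0 0.375 0 0.71 -1"

```text
time: 3.7
eef_pos: [0.5541, 0.0522, 0.1028]
tcp_rot: [1.0, 0.022, -0.0, -0.0]
contact_force: [0.3, 0.4, 0.2]
opening: 0.005
finger_force: 0.0
```

Run:
```python
from plant import ctrl
from h import *
c=ctrl.read_camera("side"); im=c["image"][:,:,::-1]
cv2.imwrite("pics/side2.png",cv2.resize(im[150:280,200:370],None,fx=4,fy=4,interpolation=cv2.INTER_CUBIC))
```

```text
(no output)
```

View pics/side2.png

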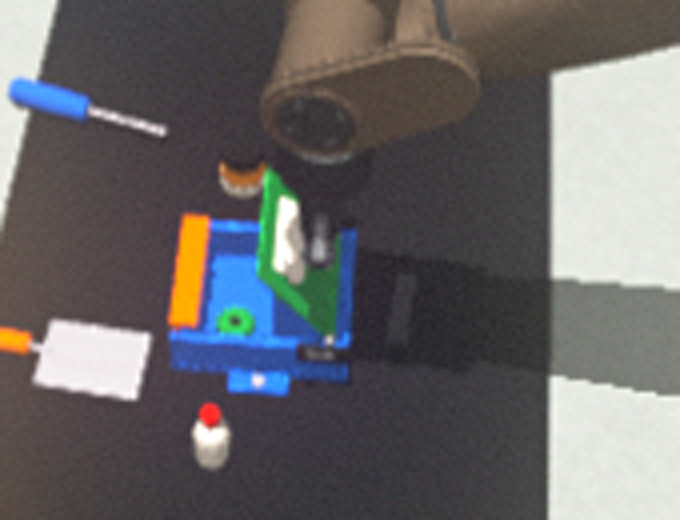

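The flap is now about 1 rad over: its free edge is near (265,225), with the fingertip behind the white ridge at (318,240). I carry on down.

Call:
send_rows:
  moves: "0 0 0 0.025 0 0.02 -1;0 0 0 0.05 0 0.045 -1;0 0 0 0.065 0 0.075 -1;0 0 0 0.08 0 0.105 -1;0 0 0 0.09 0 0.14 -1;0 0 0 0.095 0 0.17 -1;0 0 0 0.095 0 0.18 -1;0 0 0 0.095 0 0.18 -1"

```text
time: 4.75
eef_pos: [0.5739, 0.0529, 0.0688]
tcp_rot: [1.0, 0.022, 0.001, 0.0]
contact_force: [-0.3, -1.1, 9.1]
opening: -0.002
finger_force: 4.4
```

Call:
send_rows:
  moves: "0 0 0 0.03 0 0 -1;0 0 0 0.06 0 0 -1;0 0 0 0.085 0 0 -1;0 0 0 0.11 0 0 -1;0 0 0 0.135 0 0 -1;0 0 0 0.155 0 0 -1;0 0 0 0.175 0 0 -1;0 0 0 0.18 0 0 -1;0 0 0 0.18 0 0 -1"

```text
time: 5.88
eef_pos: [0.6058, 0.0546, 0.0681]
tcp_rot: [1.0, 0.022, -0.005, -0.0]
contact_force: [-10.9, -1.6, 15.2]
opening: -0.001
finger_force: 7.5
```

Run:
```python
from plant import ctrl
from h import *
c=ctrl.read_camera("side"); im=c["image"][:,:,::-1]
cv2.imwrite("pics/side3.png",cv2.resize(im[190:260,230:310],None,fx=7,fy=7,interpolation=cv2.INTER_CUBIC))
```

```text
(no output)
```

View pics/side3.png

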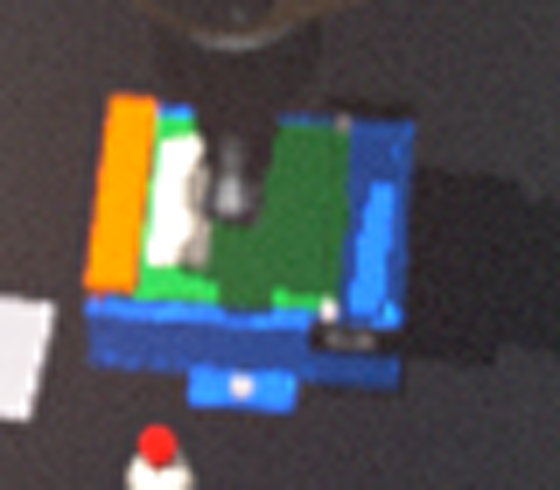

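The flap is flat with its free edge under the orange lip (x about 150 in the crop), and the fingertip is against the ridge. I push a little more to confirm the stop.

Call:
send_rows:
  moves: "0 0 0 0.015 0 0 -1;0 0 0 0.03 0 0 -1;0 0 0 0.03 0 0 -1;0 0 0 0.03 0 0 -1"

```text
time: 6.42
eef_pos: [0.609, 0.0549, 0.0677]
tcp_rot: [1.0, 0.023, -0.009, -0.0]
contact_force: [-15.9, -2.0, 19.4]
opening: 0.004
finger_force: 12.4
```

Call:
send_rows:
  moves: "0 0 0 0.02 0 0 -1;0 0 0 0.04 0 0 -1;0 0 0 0.04 0 0 -1;0 0 0 0.04 0 0 -1"

```text
time: 6.92
eef_pos: [0.6096, 0.055, 0.0666]
tcp_rot: [1.0, 0.023, -0.021, 0.0]
contact_force: [-35.3, -3.0, 31.6]
opening: -0.0
finger_force: 22.2
```

Call:
send_rows:
  moves: "0 0 0 -0.03 0 -0.01 -1;0 0 0 -0.055 0 -0.02 -1;0 0 0 -0.07 0 -0.04 -1;0 0 0 -0.08 0 -0.06 -1;0 0 0 -0.1 0 -0.15 -1;0 0 0 -0.1 0 -0.4 -1;0 0 0 -0.3 0 -0.7 -1;0 0 0 -0.6 0 -0.8 -1;0 0 0 -0.6 0 -0.8 -1;0 0 0 -0.6 0 -0.8 -1"

```text
time: 8.18
eef_pos: [0.5031, 0.0499, 0.2286]
tcp_rot: [1.0, 0.022, 0.001, 0.0]
contact_force: [-0.1, 0.3, -0.5]
opening: 0.004
finger_force: 0.0
```

Run:
```python
from plant import ctrl
from h import *
c=ctrl.read_camera("side"); im=c["image"][:,:,::-1]
cv2.imwrite("pics/side4.png",cv2.resize(im[150:280,200:370],None,fx=4,fy=4,interpolation=cv2.INTER_CUBIC))
```

```text
(no output)
```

View pics/side4.png

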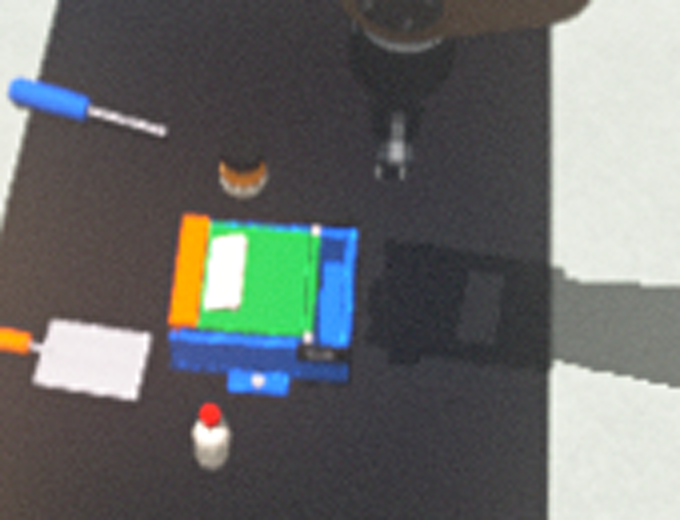

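The flap lies flat and tucked under the lip (edge at x about 205 in the crop), the hinge is home, the arm is clear, and the jar, glue, scraper and driver are where they were.

```bash
python3 -c "
from plant import ctrl
print(ctrl.sign_off())"
```

```text
the job is handed in; nothing more can be done
None
```

The case is closed: the flap is flat with its edge tucked under the orange lip. It was pushed to the hard stop, stayed shut after I let go, and the job is handed in; no verdict came back.

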